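# Start the dust extractor from its control box

### The arm

A 6-joint arm with a two-finger parallel gripper is mounted at the origin on a cart in front of the work surface, level with it; the furniture and walls round the work are solid. World frame = base frame: x ahead of the robot, y to its left, z up, the work surface at z = 0. Lengths are in m, angles in rad, forces in N, time in s.
With the tool pointing down it reaches from about 0.35 to 0.775 m from the base axis. Payload 7.3 kg.
Tool frame: the origin (TCP) lies at the very end of the fingers, on their centre line; the grasp point (between the pads) lies 19 mm behind it; z points along the fingers, y is the line along which they close (so a half turn about z gives the same grasp; the last joint's range is limited). The gripper opens to 92 mm and grips with 3 to 60 N. Pads are 19 mm wide; open, the fingers measure 130 mm over their backs; the gripper's body (75 mm by 190 mm) begins 47 mm behind the grasp point.
Start: joints at [-0.146, 0.342, 1.524, -0, 1.275, -0.146], TCP at [0.525, 0, 0.227] pointing down, gripper open.
Joint ranges: [-2.53, 2.53], [-0.77, 2.02], [0.04, 2.7], [-1, 4.14], [0.28, 2.66], [-3.11, 3.11]. Speed limits (rad/s): [2.57, 2.57, 3.14, 3.14, 3.14, 3.14].

### API

Orientations are given as [roll, pitch, yaw] about the fixed x, y, z axes, in that order (R = Rz(yaw) Ry(pitch) Rx(roll)).
In Python, from cell import robot, read_camera, get_calibration gives the robot as it stands. The module is installed in compiled form; this text tells all that it offers.
- The arm moves only by the tool send_rows, never from a script. Its argument "plan" is a list of rows, each a list of 2 entries, a list of its own where there are three numbers: the shift along the tool's x, y, z as a fraction of full scale, then the turn, a rotation vector about the tool's x, y, z as a fraction of full scale. A call has exactly 10 rows; each row shifts and turns the commanded pose from where the row before left it, along the tool's axes as they then stand; what a row does not reach is not made up. Full scale, the value 1, is 0.025 m for a shift and 90 degrees for a turn. A row lasts 1/8 s, in which the tool goes at most 62.5 mm and 10.7 degrees, less where a joint would pass 70% of its speed; a pose out of reach is approached as far as the arm can. A call with a number of a shift or a turn outside -1 to 1 is refused whole. A call with a gripper value outside its range is refused whole. "gripper" is the opening, from -1 (shut) to 1 (fully open), so that 0 is half open, set as the call begins (left out, the last holds). The fingers move at their own pace and stop on an object; "force" is the grip in N (left out, the last holds). Time passes only in rows, so rows that do not move let the fingers close, or fill a call up. It gives the time, the measured TCP pose, the force, the opening and the grip force at its end, in the units of the state.
- robot.observe(): the state, without advancing time (a new reading comes with each control period).
- read_camera(name): name is "scene" or "side" or "wrist"; returns (picture, depth): 384x512x3 uint8, blue, green, red; 384x512 float32, m along the optical axis (not along the pixel's ray), 0 where there is no reading.
- get_calibration(name): a dict with "intrinsics" (3x3 intrinsics, pixels), "rvec" (rotation vector, rad) and "tvec" (3), from world to camera coordinates, as OpenCV has them. Camera axes: x right, y down, z forward; pixel columns grow to the right and rows downward; lengths in m; the calibration is good to about 2 mm. The wrist camera is an equidistant fisheye: a pixel r from the principal point sees the ray r / f radians off the axis. A picture is of the moment at which its call begins: read the wrist's pose just before it. get_calibration takes no time and is no camera call; for the wrist camera it gives the pose at the moment of the call.
- robot.hand_in(): hands the job in; it is judged then, once.
The state is a dict: "time": time; "qpos": joint angles; "qvel": joint speeds; "joint_efforts": joint torques, N m; "tool_pos": TCP position; "tool_rot": TCP orientation; "contact_force": force on the tool from outside, world axes, zero at the start; "torque": the same for the moment, N m; "opening": finger opening in m; "grip_force": force on a finger pad.
Only numpy, scipy, OpenCV 4.12 (cv2) and the standard library are available. Lean on these libraries where they do the work, as an engineer would, in place of code of your own. Each camera call takes 0.05 s, during which the arm holds its last target. There are 200 camera calls.

### The job

Start the dust extractor from the grey control box that stands loose on the bench: with the fingertips push down the raised end of its black rocker until it has gone fully over and stays there, then press the yellow button all the way down and let it come up again, and after that do the same with the green button. Do not press the big red button, and do not pick up, push away or tip the box. Leave the other things on the bench where they are, and finish with the hand clear of everything.

Things in the scene. Friction and masses are not known exactly. Their poses are not given: they have to be found in the camera images.
- control_box: grey control box, square, 140x140 mm, lid 56 mm above the bench, about 0.9 kg, loose on rubber feet, and it may stand turned any way round. Origin: centre of its underside; z up. Seen in its own frame (mm): rocker pivot at x=-33, y=35; yellow button x=36, y=35; green button x=36, y=-33; red button x=-33, y=-33. A black blanked cable gland sticks 11 mm out of its +x side
- rocker_raised_end (a point): point on the top face of the black rocker, 19 mm from its pivot on the half that is raised at the start (the half with a white stripe across it) and must be pushed down. The rocker's top is a shallow V, 56 mm long by 30 mm wide, two halves of 28 mm that meet at the pivot 66 mm above the bench. At the start the raised half slopes up away from the pivot at about 0.4 rad, its end 77 mm above the bench; fully switched over, this half is level at 66 mm and the other half is raised
- rocker_paddle (a joint): rocker angle, rad: 0 = off (striped half raised), 0.40 = fully over (striped half level). It has friction and stays where it is left; about 3 N at the point moves it, then it meets a hard stop
- yellow_button_top (a point): centre of the top face of the yellow push button, 26 mm across, in a black collar 42 mm across. Released, the top is 78 mm above the bench, 10 mm above its collar; it goes 6 mm straight down
- green_button_top (a point): centre of the top face of the green push button; same sizes as the yellow one
- red_button_top (a point): centre of the top face of the big red stop button, 34 mm across, in a black collar 50 mm across on a yellow plate; top 78 mm above the bench; not to be pressed
- yellow_button (a joint): travel of the yellow button, m: 0 = released, 0.006 = fully down; spring return, starts to move at 1.5 N, 5 N fully down, then a hard stop
- green_button (a joint): travel of the green button, m: same as the yellow one
- red_button (a joint): travel of the red button, m: same spring and travel; must stay released
- bench_vice: blue bench vice, fixed to the front edge of the bench at the left, 322 mm along x, 180 mm wide, top 153 mm above the bench; its screw and turning bar reach about 175 mm towards the robot from the origin (centre of its underside, 43 mm below the bench top). Only an obstacle for the arm when it swings past
- screwdriver_1: screwdriver with an orange-red handle, 215 mm long, lying on the bench; origin at the centre of its underside; a loose bystander, to be left alone
- tape_measure: yellow and black tape measure, 38x89x62 mm, standing on the bench; origin at the centre of its underside; a loose bystander, to be left alone
- oil_can: silver pump oil can with a thin spout, 64x103x152 mm, standing; origin at the centre of its underside; a loose bystander, to be left alone
- pliers: pliers with red handles, 161 mm long, 12 mm high, lying near the front edge of the bench; origin at the centre of its underside; a loose bystander, to be left alone
- wood_block: softwood offcut, 60x60x20 mm, square, lying flat; origin at the centre of its underside; a loose bystander, to be left alone
- masking_tape: roll of cream masking tape, 98 mm across, 25 mm high, lying flat; origin at the centre of its underside; a loose bystander, to be left alone
Things that resemble listed ones, but are neither listed nor needed, are in the scene too. There is more than one size of the control_box; the one meant has the size given above.

How it is judged:
By the outcome, as a careful person would: the job done as asked, in the order asked, and still so for the second after the job is handed in, with the robot touching nothing.
It also fails if it takes over 50 s, if anything falls off the work surface, if the arm or the gripper's body presses on something with over 40 N, if the wrist force passes 120 N, or if a joint passes its speed limit or range.

## Working session

There is one attempt and no reset: what is moved stays moved. The work goes in short steps, Python scripts to look and compute and a tool call to move; the robot and the scene stay as the last step left them, time stands still between calls to the robot, and variables do not carry over. Pictures are saved under pics/ and viewed, at most 10 in all, crops included, and the job is handed in when it is done.

Besides the shell and the picture viewer there is one more tool, called after "Call:" by a JSON object that holds its "op" and its "data". send_rows: Moves the arm, as the interface text tells. Shift numbers are shares of 0.025 m and turn numbers shares of 90 degrees, none past 1 either way. Its arguments: {"type":"object","properties":{"plan":{"type":"array"},"gripper":{"type":"number"},"force":{"type":"number"}},"required":["plan"]}

```bash
mkdir -p pics
cat > h.py <<'E'
import numpy as np, cv2
from cell import robot, read_camera, get_calibration
def cal(n):
    c=get_calibration(n); R=cv2.Rodrigues(np.array(c["rvec"],float))[0]; return np.array(c["intrinsics"],float),R,np.array(c["tvec"],float).ravel()
def world(n,depth,u,v):
    K,R,t=cal(n); d=depth[v,u]; p=np.stack([(u-K[0,2])/K[0,0]*d,(v-K[1,2])/K[1,1]*d,d],-1)
    return (p-t)@R
def plane(n,u,v,z):
    K,R,t=cal(n); r=np.array([(u-K[0,2])/K[0,0],(v-K[1,2])/K[1,1],1])@R; o=-R.T@t
    return o+r*(z-o[2])/r[2]
E
python3 - <<'E'
from h import *
s=robot.observe(); print(s["time"],s["tool_pos"],s["tool_rot"],s["contact_force"])
for n in("scene","side"):
    p,d=read_camera(n); cv2.imwrite(f"pics/{n}0.png",p); np.save(f"{n}0.npy",d)
    K,R,t=cal(n); print(n,K.ravel(),-R.T@t)
E
```

```text
0.0 [5.24581335e-01 8.90661463e-05 2.26025363e-01] [-3.14003218e+00 -1.84470806e-04  1.57081682e+00] [-0.82228405  1.08129642 -0.55090708]
scene [386.3461262    0.         258.98542415   0.         386.3461262
 193.48890849   0.           0.           1.        ] [-0.07079651 -1.00794079  1.071161  ]
side [430.92682518   0.         253.8743975    0.         430.92682518
 193.0145641    0.           0.           1.        ] [0.50779811 1.0661243  0.95292265]
```

View pics/scene0.png

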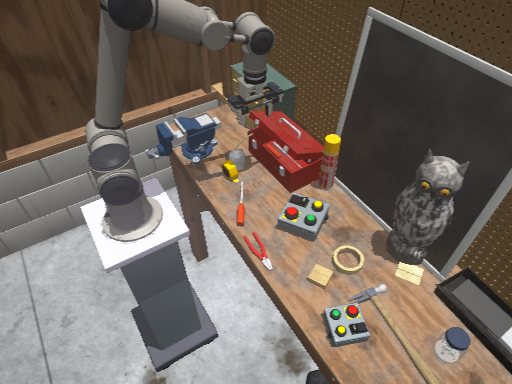

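View pics/side0.png

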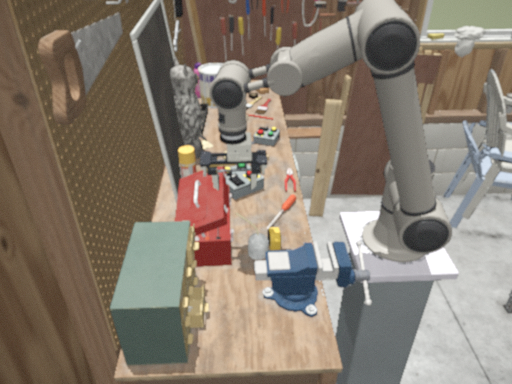

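Scene view: two candidate grey boxes, A at about (304,215) and B at (346,324). In the side view, A is near (243,183), partly under the gripper, and B is near (267,135). I'll measure the size of each and look at a crop.

Run:
```python
from h import *
p=cv2.imread("pics/scene0.png"); d=np.load("scene0.npy")
hsv=cv2.cvtColor(p,cv2.COLOR_BGR2HSV)
for nm,(u0,v0,u1,v1) in dict(A=(268,185,340,248),B=(315,295,380,352)).items():
    vv,uu=np.mgrid[v0:v1,u0:u1]; W=world("scene",d,uu,vv); h=hsv[v0:v1,u0:u1]
    m=(W[...,2]>.03)&(W[...,2]<.1)&(d[v0:v1,u0:u1]>0)
    lid=m&(h[...,1]<60)&(h[...,2]>70)
    z=W[...,2][lid]; print(nm,"lid z",np.percentile(z,[5,25,50,75,95]).round(3))
    pts=W[lid][:,:2]; r=cv2.minAreaRect(pts.astype(np.float32)); print(" rect",r)
    for c,(a,b) in dict(red=(0,8),yellow=(22,33),green=(45,90)).items():
        mm=m&(h[...,0]>=a)&(h[...,0]<=b)&(h[...,1]>130)&(h[...,2]>70)
        n,l,st,ce=cv2.connectedComponentsWithStats(mm.astype(np.uint8))
        for i in range(1,n):
            if st[i,4]>8: q=W[l==i]; print(" ",c,st[i,4],ce[i]+[u0,v0],np.median(q,0).round(3))
a=cv2.resize(p[180:250,262:346],None,fx=7,fy=7,interpolation=cv2.INTER_CUBIC)[:, :400*2]
b=cv2.resize(p[290:360,310:394],None,fx=4,fy=4,interpolation=cv2.INTER_CUBIC)
a=cv2.resize(a,(400,336)); cv2.imwrite("pics/crop.png",np.hstack([a,b]))
```

```text
A lid z [0.036 0.053 0.056 0.058 0.064]
 rect ((0.5088772773742676, -0.34185606241226196), (0.14530709385871887, 0.144828200340271), 32.1725959777832)
  red 17 [290.58823529 185.76470588] [ 0.55  -0.202  0.034]
  red 75 [291.33333333 210.90666667] [ 0.462 -0.332  0.078]
  yellow 49 [317.42857143 204.16326531] [ 0.556 -0.354  0.078]
  yellow 13 [284.46153846 216.53846154] [ 0.439 -0.326  0.06 ]
  yellow 12 [294.         219.66666667] [ 0.458 -0.354  0.058]
  green 36 [310.38888889 217.25      ] [ 0.499 -0.389  0.078]
B lid z [0.036 0.04  0.041 0.043 0.048]
 rect ((0.37736964225769043, -0.7210603356361389), (0.1020049899816513, 0.1017683893442154), 68.76757049560547)
  red 67 [352.31343284 309.74626866] [ 0.409 -0.709  0.056]
  yellow 12 [348.83333333 316.66666667] [ 0.392 -0.716  0.043]
  yellow 10 [357.1 315.7] [ 0.415 -0.725  0.043]
  yellow 47 [340.9787234  329.36170213] [ 0.345 -0.735  0.056]
  green 38 [335.47368421 312.76315789] [ 0.362 -0.691  0.056]Traceback (most recent call last):
  File "<stdin>", line 17, in <module>
    return _nx.concatenate(arrs, 1, dtype=dtype, casting=casting)
           ~~~~~~~~~~~~~~~^^^^^^^^^^^^^^^^^^^^^^^^^^^^^^^^^^^^^^^
ValueError: all the input array dimensions except for the concatenation axis must match exactly, but along dimension 0, the array at index 0 has size 336 and the array at index 1 has size 280
```

A is the 140 mm box, with its lid at 56 mm; B is only about 102 mm. Next I'll take a close crop of A and measure the rocker.

Run:
```python
from h import *
p=cv2.imread("pics/scene0.png"); d=np.load("scene0.npy")
cv2.imwrite("pics/crop.png",cv2.resize(p[185:245,265:341],None,fx=8,fy=8,interpolation=cv2.INTER_CUBIC))
L=np.array([[36,35],[36,-33],[-33,-33]])/1000; 
P=[]
hsv=cv2.cvtColor(p,cv2.COLOR_BGR2HSV)
for u,v in((317.43,204.16),(310.39,217.25),(291.33,210.9)): P.append(plane("scene",u,v,.077)[:2])
P=np.array(P); print(P.round(4))
lc,pc=L.mean(0),P.mean(0); z=((L-lc)@[1,-1j]*((P-pc)@[1,1j])).sum(); a=np.angle(z)
R=np.array([[np.cos(a),-np.sin(a)],[np.sin(a),np.cos(a)]]); c=pc-R@lc
print("yaw",np.degrees(a),"c",c,"res",(L@R.T+c-P).round(4).tolist())
print("pivot",R@[-.033,.035]+c)
vv,uu=np.mgrid[185:245,265:341]; W=world("scene",d,uu,vv); q=(W[...,:2]-c)@R-[-.033,.035]
# height profile over rocker along box x and y
for ax in(0,1):
  for s in np.arange(-28,28,7)/1000:
    m=(abs(q[...,1-ax])<.012)&(q[...,ax]>=s)&(q[...,ax]<s+.007)
    print("xy"[ax],round(s*1000),m.sum(),np.median(W[...,2][m]).round(4) if m.any() else'', hsv[185:245,265:341][...,2][m].max() if m.any() else '')
```

```text
[[ 0.5561 -0.3543]
 [ 0.5004 -0.3884]
 [ 0.4626 -0.3316]]
yaw -57.82002672900206 c [ 0.50821265 -0.34160155] res [[0.0009, 0.0009], [-0.001, -0.0012], [0.0001, 0.0004]]
pivot [ 0.52026077 -0.29503071]
x -28 11 0.0658 65
x -21 9 0.0674 66
x -14 9 0.0675 65
x -7 10 0.0667 66
x 0 11 0.0702 63
x 7 10 0.0715 89
x 14 14 0.074 181
x 21 16 0.0707 86
y -28 12 0.0576 185
y -21 20 0.0612 183
y -14 16 0.0668 63
y -7 6 0.0686 66
y 0 12 0.0694 65
y 7 10 0.0678 72
y 14 1 0.0631 142
y 21 1 0.058 123
```

View pics/crop.png

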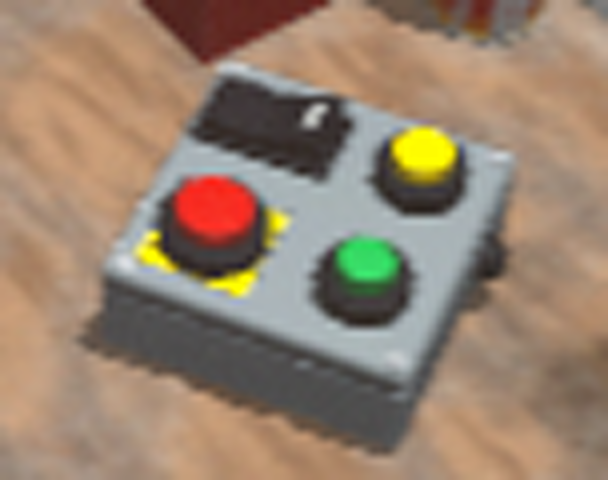

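Crop: the box is A. The white stripe is on the rocker's right half, crop (315,115), towards the yellow button at (423,152). Green is at (367,260), red at (213,210), and the gland is on the right edge at (490,255). So the raised end points along box +x. Before moving, I'll check obstacle heights near the gripper body.

Run:
```python
from h import *
vv,uu=np.mgrid[0:384,0:512]
A=[]
for n in("scene","side"):
    d=np.load(n+"0.npy"); W=world(n,d,uu,vv)[d>0]; A.append(W)
W=np.vstack(A); W=W[(W[:,2]>.1)&(W[:,2]<.5)&(W[:,0]>.25)&(W[:,0]<.9)&(W[:,1]<-.05)&(W[:,1]>-.6)]
T=dict(rock=(.5304,-.3111),yel=(.557,-.3534),gr=(.4994,-.3896))
for k,t in T.items():
  for a in(32.2,-57.8):
    r=np.radians(a); e=np.array([[np.cos(r),np.sin(r)],[-np.sin(r),np.cos(r)]])
    q=(W[:,:2]-t)@e.T
    m=(abs(q[:,0])<.12)&(abs(q[:,1])<.065)
    print(k,a,m.sum(),W[m].max(0).round(3) if m.any() else '', q[m].min(0).round(3) if m.any() else '',q[m].max(0).round(3)if m.any() else '')
m=(W[:,0]<.75)&(W[:,2]<.3); 
H=np.zeros((10,11))
for x,y,z in W[m]: 
    H[int((x-.25)/.05),int((y+.6)/.05)]=max(H[int((x-.25)/.05),int((y+.6)/.05)],z)
print((H*1000).astype(int))
```

```text
rock 32.2 59 [ 0.605 -0.195  0.19 ] [0.092 0.049] [0.12  0.064]
rock -57.8 0   
yel 32.2 0   
yel -57.8 0   
gr 32.2 0   
gr -57.8 0   
[[  0   0   0   0   0   0   0   0   0   0   0]
 [  0   0   0   0   0   0   0   0   0   0   0]
 [  0   0   0   0   0   0   0   0   0   0   0]
 [  0   0   0   0   0   0   0   0   0   0   0]
 [  0   0   0   0   0   0   0   0   0   0   0]
 [  0   0   0   0   0   0   0 111 107 108 180]
 [  0   0   0   0   0   0   0 195 197 198 197]
 [  0   0   0   0   0   0   0 178 183 189 192]
 [298 240   0   0   0   0 235 235 165 164 188]
 [299 254 205 214 209 214 232 238 224 142 141]]
```

Call:
{"op": "send_rows", "data": {"plan": [[[-1, 0, -0.4], [0, 0, 0]], [[-1, 0, -0.4], [0, 0, 0]], [[-1, 0, 0], [0, 0, 0]], [[-1, 0, 0], [0, 0, 0]], [[-1, 0, 0], [0, 0, 0]], [[-1, 0, 0], [0, 0, 0]], [[-1, 0, 0], [0, 0, 0]], [[-1, 0, 0], [0, 0, 0]], [[-1, 0, 0], [0, 0, 0]], [[-1, 0, 0], [0, 0, 0]]], "gripper": -1, "force": 20}}

```text
time: 1.35
tool_pos: [0.5248, -0.2508, 0.2464]
tool_rot: [-3.141, -0.0, 1.571]
contact_force: [-0.4, 0.4, 0.5]
opening: 0.0008
grip_force: 0.0
```

Call:
{"op": "send_rows", "data": {"plan": [[[-1, 0.3, 0], [0, 0, 0]], [[-1, 0, 0], [0, 0, 0]], [[-0.55, 0, 0], [0, 0, 0]], [[0, 0, 0], [0, 0, 0.107]], [[0, 0, 0], [0, 0, 0.107]], [[0, 0, 0], [0, 0, 0.107]], [[0, 0, 0], [0, 0, 0.107]], [[0, 0, 0], [0, 0, 0.107]], [[0, 0, 0], [0, 0, 0.107]], [[0, 0, 0], [0, 0, 0]]]}}

```text
time: 2.6
tool_pos: [0.5325, -0.3136, 0.2467]
tool_rot: [-3.141, -0.0, 0.564]
contact_force: [-0.9, 0.6, -0.4]
opening: 0.0003
grip_force: 0.0
```

```bash
cat >> h.py <<'E'
def wray(u,v,z):
    K,R,t=cal("wrist"); x=np.array([(u-K[0,2])/K[0,0],(v-K[1,2])/K[1,1]]); th=np.hypot(*x)
    r=np.r_[np.sin(th)*x/max(th,1e-9),np.cos(th)]@R; o=-R.T@t
    return o+r*(z-o[2])/r[2]
def wpix(P):
    K,R,t=cal("wrist"); c=R@np.array(P)+t; th=np.arctan2(np.hypot(c[0],c[1]),c[2]); q=c[:2]/np.hypot(c[0],c[1])*th
    return q*[K[0,0],K[1,1]]+K[:2,2]
E
python3 - <<'E'
from h import *
p,d=read_camera("wrist"); cv2.imwrite("pics/w1.png",p)
hsv=cv2.cvtColor(p,cv2.COLOR_BGR2HSV)
for k,P in dict(red=(.4626,-.3316,.078),yellow=(.557,-.3534,.078),green=(.4994,-.3896,.078),rock=(.5304,-.3111,.073),tcp=robot.observe()["tool_pos"]).items(): print(k,wpix(P).round(1))
for c,(a,b) in dict(red=(0,8),yellow=(22,33),green=(45,90)).items():
    m=((hsv[...,0]>=a)&(hsv[...,0]<=b)&(hsv[...,1]>130)&(hsv[...,2]>70)).astype(np.uint8)
    n,l,st,ce=cv2.connectedComponentsWithStats(m)
    for i in range(1,n):
        if st[i,4]>80: print(c,st[i,4],ce[i].round(1),wray(*ce[i],.078).round(4))
E
```

```text
red [238.4 230.6]
yellow [297.8 175.9]
green [295.1 230.5]
rock [254.1 174.6]
tcp [257.3 243. ]
red 17099 [136.   39.4] [ 0.5955 -0.1105  0.078 ]
red 84 [297.8  26.7] [ 0.6985 -0.261   0.078 ]
red 947 [127.9 235.5] [ 0.3759 -0.2144  0.078 ]
red 374 [235.5 222.9] [ 0.4694 -0.3234  0.078 ]
yellow 966 [ 37.5 135.8] [ 0.4245 -0.0334  0.078 ]
yellow 419 [295.6 172.5] [ 0.5589 -0.349   0.078 ]
yellow 198 [237.6 207.5] [ 0.4876 -0.3153  0.078 ]
green 342 [293.5 226.9] [ 0.5023 -0.3852  0.078 ]
```

View pics/w1.png

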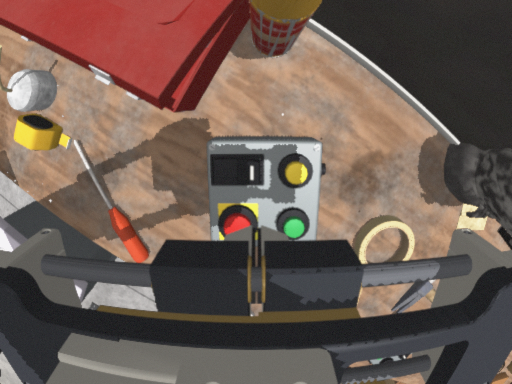

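Wrist view: the box is square to the tool. Rocker (237,170) has its stripe at (252,172), yellow is at (297,172), green at (293,226) and red at (236,223). The colour blobs include the button sides, so I'll keep only the top faces using depth.

Run:
```python
from h import *
print("tcp",robot.observe()["tool_pos"]); K,R,t=cal("wrist"); print("cam",-R.T@t, "axis",R[2])
p,d=read_camera("wrist"); vv,uu=np.mgrid[0:384,0:512]
x=(uu-K[0,2])/K[0,0]; y=(vv-K[1,2])/K[1,1]; th=np.hypot(x,y)+1e-9
C=np.stack([x/th*np.tan(th)*d,y/th*np.tan(th)*d,d],-1); Ww=(C-t)@R
ps=cv2.imread("pics/scene0.png"); ds=np.load("scene0.npy"); Ws=world("scene",ds,uu,vv)
for nm,pp,W in(("wrist",p,Ww),("scene",ps,Ws)):
    h=cv2.cvtColor(pp,cv2.COLOR_BGR2HSV)
    near=np.hypot(W[...,0]-.508,W[...,1]+.34)<.1
    for c,(a,b) in dict(yellow=(20,35),green=(45,90)).items():
        m=near&(h[...,0]>=a)&(h[...,0]<=b)&(h[...,1]>120)&(W[...,2]>.0725)
        q=W[m]; print(nm,c,m.sum(),"z",np.median(q[:,2]).round(4),"circle",np.round(cv2.minEnclosingCircle(q[:,:2].astype(np.float32))[0],4),"mean",q.mean(0).round(4))
    m=near&(h[...,2]>140)&(h[...,1]<60)&(W[...,2]>.069); print(nm,"stripe",m.sum(),W[m].mean(0).round(4))
    m=near&(h[...,1]<60)&(h[...,2]>70)&(abs(W[...,2]-.056)<.005); print(nm,"lid",cv2.minAreaRect(W[m][:,:2].astype(np.float32)))
```

```text
tcp [ 0.53247823 -0.31356292  0.24665711]
cam [ 0.60000159 -0.26999606  0.40535913] axis [-0.24760265 -0.15598561 -0.95622247]
wrist yellow 2014 z 0.3394 circle [ 0.5447 -0.3106] mean [ 0.5523 -0.3094  0.2864]
wrist green 346 z 0.0783 circle [ 0.5015 -0.386 ] mean [ 0.5021 -0.3852  0.078 ]
wrist stripe 1022 [ 0.5358 -0.2763  0.3461]
wrist lid ((0.5138470530509949, -0.33601856231689453), (0.13083674013614655, 0.14127853512763977), 32.269649505615234)
scene yellow 38 z 0.0784 circle [ 0.5563 -0.3528] mean [ 0.5551 -0.3525  0.0785]
scene green 36 z 0.0783 circle [ 0.5001 -0.3894] mean [ 0.4987 -0.3894  0.0782]
scene stripe 10 [ 0.5084 -0.3207  0.0724]
scene lid ((0.5077656507492065, -0.3393787145614624), (0.14453449845314026, 0.1396709531545639), 32.38245391845703)
```

Call:
{"op": "send_rows", "data": {"plan": [[[0.08, -0.06, 1], [0, 0, 0]], [[0, 0, 1], [0, 0, 0]], [[0, 0, 1], [0, 0, 0]], [[0, 0, 1], [0, 0, 0]], [[0, 0, 1], [0, 0, 0]], [[0, 0, 0.8], [0, 0, 0]], [[0, 0, 0.5], [0, 0, 0]], [[0, 0, 0], [0, 0, 0]], [[0, 0, 0], [0, 0, 0]], [[0, 0, 0], [0, 0, 0]]]}}

```text
time: 3.95
tool_pos: [0.5339, -0.3117, 0.0902]
tool_rot: [3.14, -0.001, 0.563]
contact_force: [-0.5, 0.8, 0.1]
opening: 0.0008
grip_force: 0.0
```

Run:
```python
from h import *
p,d=read_camera("wrist"); s,_=read_camera("scene")
a=cv2.resize(p[120:260,170:350],None,fx=2.2,fy=2.2,interpolation=cv2.INTER_CUBIC)
b=cv2.resize(s[175:250,262:347],(349,308),interpolation=cv2.INTER_CUBIC)
cv2.imwrite("pics/c2.png",np.hstack([a,b]))
```

```text
(no output)
```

View pics/c2.png

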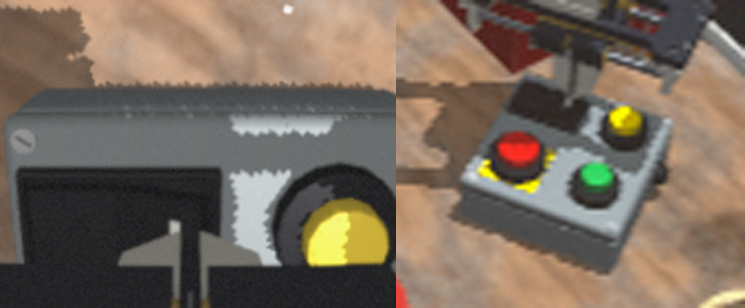

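The tips sit over the middle of the rocker's striped half: left crop, tips at about (190,262) on a rocker spanning x=20–222. Now I'll push down gradually.

Call:
{"op": "send_rows", "data": {"plan": [[[0, 0, 0.2], [0, 0, 0]], [[0, 0, 0.1], [0, 0, 0]], [[0, 0, 0.1], [0, 0, 0]], [[0, 0, 0.1], [0, 0, 0]], [[0, 0, 0.1], [0, 0, 0]], [[0, 0, 0.1], [0, 0, 0]], [[0, 0, 0.1], [0, 0, 0]], [[0, 0, 0.08], [0, 0, 0]], [[0, 0, 0], [0, 0, 0]], [[0, 0, 0], [0, 0, 0]]]}}

```text
time: 5.3
tool_pos: [0.5332, -0.3111, 0.0669]
tool_rot: [-3.141, 0.0, 0.562]
contact_force: [0.1, -0.7, 0.4]
opening: 0.0004
grip_force: 0.2
```

Call:
{"op": "send_rows", "data": {"plan": [[[0, 0, 0.04], [0, 0, 0]], [[0, 0, 0.04], [0, 0, 0]], [[0, 0, 0], [0, 0, 0]], [[0, 0, 0], [0, 0, 0]], [[0, 0, 0], [0, 0, 0]], [[0, 0, 0], [0, 0, 0]], [[0, 0, 0], [0, 0, 0]], [[0, 0, 0], [0, 0, 0]], [[0, 0, 0], [0, 0, 0]], [[0, 0, 0], [0, 0, 0]]]}}

```text
time: 6.55
tool_pos: [0.5332, -0.3111, 0.0662]
tool_rot: [-3.141, 0.0, 0.563]
contact_force: [-2.5, 2.8, 8.8]
opening: 0.0002
grip_force: 4.2
```

There is 8.8 N at z=66.2 mm, so the hard stop has been reached. I'll press slightly more to be sure, then rise.

Call:
{"op": "send_rows", "data": {"plan": [[[0, 0, 0.04], [0, 0, 0]], [[0, 0, 0], [0, 0, 0]], [[0, 0, 0], [0, 0, 0]], [[0, 0, -0.2], [0, 0, 0]], [[0, 0, -0.4], [0, 0, 0]], [[0, 0, -1], [0, 0, 0]], [[0, 0, -1], [0, 0, 0]], [[0, 0, -1], [0, 0, 0]], [[0, 0, 0], [0, 0, 0]], [[0, 0, 0], [0, 0, 0]]]}}

```text
time: 7.8
tool_pos: [0.533, -0.3111, 0.1533]
tool_rot: [-3.14, 0.0, 0.562]
contact_force: [-0.1, 0.1, -0.6]
opening: 0.0005
grip_force: 0.0
```

Run:
```python
from h import *
print(robot.observe()["tool_pos"])
p,d=read_camera("wrist"); s,ds=read_camera("scene")
a=cv2.resize(p[120:260,170:350],None,fx=2.2,fy=2.2,interpolation=cv2.INTER_CUBIC)
b=cv2.resize(s[175:250,262:347],(349,308),interpolation=cv2.INTER_CUBIC)
cv2.imwrite("pics/c3.png",np.hstack([a,b]))
c=np.array([.5095,-.3392]); r=np.radians(-57.8); R=np.array([[np.cos(r),-np.sin(r)],[np.sin(r),np.cos(r)]])
vv,uu=np.mgrid[185:245,265:341]; W=world("scene",ds,uu,vv); q=(W[...,:2]-c)@R-[-.033,.035]
for k in range(-28,28,7):
    m=(abs(q[...,1])<.011)&(q[...,0]*1000>=k)&(q[...,0]*1000<k+7); print(k,m.sum(),np.median(W[...,2][m]).round(4) if m.any() else '')
h=cv2.cvtColor(s,cv2.COLOR_BGR2HSV)[185:245,265:341]
for cc,(a,b) in dict(yellow=(20,35),green=(45,90)).items():
    m=(h[...,0]>=a)&(h[...,0]<=b)&(h[...,1]>120)&(W[...,2]>.0725)&(W[...,2]<.09); print(cc,m.sum(),W[m].mean(0).round(4))
```

```text
[ 0.53296066 -0.31108429  0.1532994 ]
-28 9 0.0754
-21 12 0.0742
-14 7 0.0718
-7 12 0.0677
0 9 0.068
7 9 0.0692
14 12 0.0675
21 13 0.0669
yellow 39 [ 0.5554 -0.3532  0.0779]
green 36 [ 0.4985 -0.3895  0.0785]
```

View pics/c3.png

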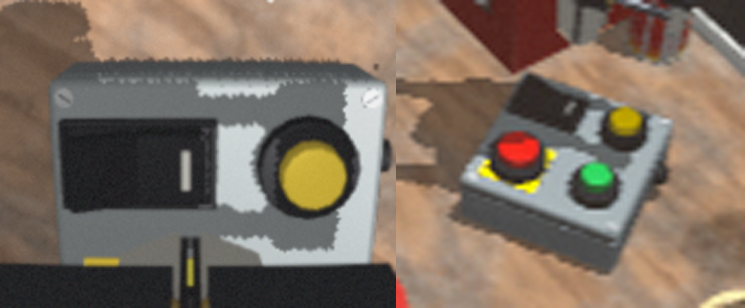

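Rocker: the striped half is now level (the stripe is visible and flat, z≈67 mm) and the other half is raised; the box hasn't moved. Next is the yellow button.

Call:
{"op": "send_rows", "data": {"plan": [[[-0.04, 0.95, 0], [0, 0, 0]], [[0, 0.95, 0], [0, 0, 0]], [[0, 0, 1], [0, 0, 0]], [[0, 0, 1], [0, 0, 0]], [[0, 0, 0.6], [0, 0, 0]], [[0, 0, 0.2], [0, 0, 0]], [[0, 0, 0.1], [0, 0, 0]], [[0, 0, 0], [0, 0, 0]], [[0, 0, 0], [0, 0, 0]], [[0, 0, 0], [0, 0, 0]]]}}

```text
time: 9.15
tool_pos: [0.5581, -0.3522, 0.0823]
tool_rot: [3.141, -0.0, 0.562]
contact_force: [0.0, -0.4, 0.9]
opening: 0.0007
grip_force: 0.0
```

Call:
{"op": "send_rows", "data": {"plan": [[[0, 0, 0.1], [0, 0, 0]], [[0, 0, 0.08], [0, 0, 0]], [[0, 0, 0.08], [0, 0, 0]], [[0, 0, 0.08], [0, 0, 0]], [[0, 0, 0.08], [0, 0, 0]], [[0, 0, 0], [0, 0, 0]], [[0, 0, 0], [0, 0, 0]], [[0, 0, 0], [0, 0, 0]], [[0, 0, 0], [0, 0, 0]], [[0, 0, 0], [0, 0, 0]]]}}

```text
time: 10.4
tool_pos: [0.558, -0.3522, 0.0722]
tool_rot: [3.141, -0.0, 0.562]
contact_force: [-3.3, 1.7, 7.5]
opening: 0.0007
grip_force: 4.1
```

Call:
{"op": "send_rows", "data": {"plan": [[[0, 0, 0.06], [0, 0, 0]], [[0, 0, 0], [0, 0, 0]], [[0, 0, 0], [0, 0, 0]], [[0, 0, 0], [0, 0, 0]], [[0, 0, 0], [0, 0, 0]], [[0, 0, 0], [0, 0, 0]], [[0, 0, 0], [0, 0, 0]], [[0, 0, 0], [0, 0, 0]], [[0, 0, 0], [0, 0, 0]], [[0, 0, 0], [0, 0, 0]]]}}

```text
time: 11.65
tool_pos: [0.5581, -0.3522, 0.0721]
tool_rot: [3.14, -0.0, 0.562]
contact_force: [-4.5, 3.8, 15.9]
opening: 0.0007
grip_force: 7.7
```

Call:
{"op": "send_rows", "data": {"plan": [[[0, 0, -0.4], [0, 0, 0]], [[0, 0, -0.8], [0, 0, 0]], [[0, 0, -1], [0, 0, 0]], [[0, 0, 0], [0, 0, 0]], [[0, 0, 0], [0, 0, 0]], [[-0.9, 0, 0], [0, 0, 0]], [[-0.9, 0, 0], [0, 0, 0]], [[-0.92, 0, 0], [0, 0, 0]], [[0, 0, 0], [0, 0, 0]], [[0, 0, 0], [0, 0, 0]]]}}

```text
time: 12.9
tool_pos: [0.5002, -0.3887, 0.1249]
tool_rot: [3.141, -0.0, 0.561]
contact_force: [0.3, -0.4, -0.9]
opening: 0.0003
grip_force: 0.0
```

Run:
```python
from h import *
print(robot.observe()["tool_pos"])
p,d=read_camera("wrist"); s,ds=read_camera("scene")
a=cv2.resize(p[120:260,170:350],None,fx=2.2,fy=2.2,interpolation=cv2.INTER_CUBIC)
b=cv2.resize(s[175:250,262:347],(349,308),interpolation=cv2.INTER_CUBIC)
cv2.imwrite("pics/c4.png",np.hstack([a,b]))
vv,uu=np.mgrid[185:245,265:341]; W=world("scene",ds,uu,vv)
h=cv2.cvtColor(s,cv2.COLOR_BGR2HSV)[185:245,265:341]
for cc,(a,b) in dict(yellow=(20,35),green=(45,90)).items():
    m=(h[...,0]>=a)&(h[...,0]<=b)&(h[...,1]>120)&(W[...,2]>.0665)&(W[...,2]<.09); print(cc,m.sum(),W[m].mean(0).round(4),np.percentile(W[m][:,2],80) if m.any() else '')
```

```text
[ 0.50016649 -0.38870226  0.124897  ]
yellow 21 [ 0.5499 -0.3572  0.0752] 0.07931435397642679
green 39 [ 0.4989 -0.3896  0.0775] 0.08002290192488366
```

View pics/c4.png

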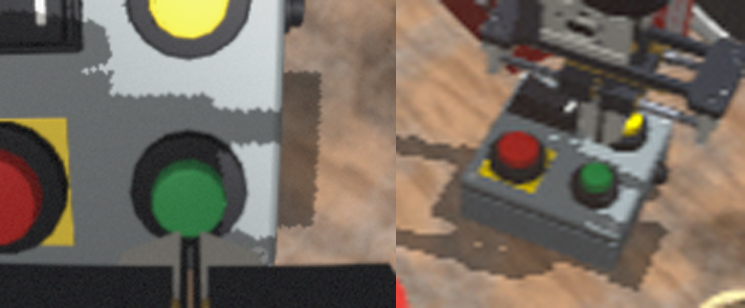

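Yellow was pressed to the hard stop (72.1 mm, 15.9 N) and has come back up. The tips are lined up with green: crop, tips x≈190, button x≈188. Pressing green.

Call:
{"op": "send_rows", "data": {"plan": [[[0, 0, 0.8], [0, 0, 0]], [[0, 0, 0.6], [0, 0, 0]], [[0, 0, 0.3], [0, 0, 0]], [[0, 0, 0.1], [0, 0, 0]], [[0, 0, 0.1], [0, 0, 0]], [[0, 0, 0.1], [0, 0, 0]], [[0, 0, 0.1], [0, 0, 0]], [[0, 0, 0.1], [0, 0, 0]], [[0, 0, 0], [0, 0, 0]], [[0, 0, 0], [0, 0, 0]]]}}

```text
time: 14.25
tool_pos: [0.5007, -0.3886, 0.0721]
tool_rot: [3.14, -0.001, 0.562]
contact_force: [-2.4, 3.6, 15.2]
opening: 0.0007
grip_force: 7.4
```

Call:
{"op": "send_rows", "data": {"plan": [[[0, 0, 0], [0, 0, 0]], [[0, 0, 0], [0, 0, 0]], [[0, 0, 0], [0, 0, 0]], [[0, 0, 0], [0, 0, 0]], [[0, 0, 0], [0, 0, 0]], [[0, 0, 0], [0, 0, 0]], [[0, 0, 0], [0, 0, 0]], [[0, 0, 0], [0, 0, 0]], [[0, 0, 0], [0, 0, 0]], [[0, 0, 0], [0, 0, 0]]]}}

```text
time: 15.5
tool_pos: [0.5007, -0.3886, 0.072]
tool_rot: [3.14, -0.001, 0.562]
contact_force: [-4.3, 4.3, 14.9]
opening: 0.0006
grip_force: 7.4
```

Green is fully down. I'll rise clear and check.

Call:
{"op": "send_rows", "data": {"plan": [[[0, 0, -0.4], [0, 0, 0]], [[0, 0, -0.8], [0, 0, 0]], [[0, 0, -1], [0, 0, 0]], [[0, 0, -1], [0, 0, 0]], [[0, 0, -1], [0, 0, 0]], [[0, 0, -1], [0, 0, 0]], [[0, 0, -1], [0, 0, 0]], [[0, 0, 0], [0, 0, 0]], [[0, 0, 0], [0, 0, 0]], [[0, 0, 0], [0, 0, 0]]]}}

```text
time: 16.75
tool_pos: [0.4999, -0.388, 0.2232]
tool_rot: [-3.139, 0.001, 0.562]
contact_force: [-0.9, -0.3, -0.1]
opening: 0.0003
grip_force: 0.0
```

Run:
```python
from h import *
print(robot.observe()["tool_pos"],robot.observe()["contact_force"])
p,d=read_camera("wrist"); s,_=read_camera("scene")
cv2.imwrite("pics/c5.png",np.hstack([p[90:300,60:420],cv2.resize(s[160:300,220:400],(360,210))]))
```

```text
[ 0.49990645 -0.38799745  0.22316834] [-0.90065201 -0.26068694 -0.12840581]
```

View pics/c5.png

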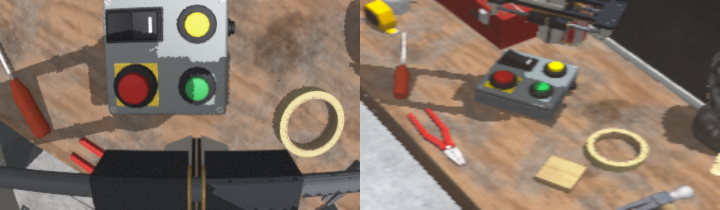

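The picture shows the rocker over at (133,25), and yellow (195,25) and green (200,85) both up. Red is untouched, the other things are where they were, and the hand is clear.

```bash
python3 -c "
from cell import robot
print(robot.hand_in())"
```

```text
the job is handed in; nothing more can be done
None
```

I pushed the rocker fully over, then pressed yellow and green in that order to their hard stops and let them come up; red stayed untouched, the box didn't visibly move, the hand finished clear, and I handed the job in at about 17 s.

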